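# Pack the wedge-shaped texture blocks head to tail in their tray

## Task

Three of the four wooden wedge-shaped texture blocks have been left lying about the bench; put them back in the dark tray beside the fourth, handles up. They only fit head to tail, broad ends and narrow ends alternating, so that all four lie flat on the tray's floor inside its walls. Leave the plaster stamp and the glaze jar by the rolling pin where they stand.

Things in the scene. Friction and masses are not known exactly. Their poses are not given: they have to be found in the camera images.
- block_tray: Dark wooden open tray fixed to the table, 130 (x) x 164 (y) x 22 mm outside, 116 x 150 mm inside; walls 7 mm thick, 15 mm above the floor, which is 7 mm above the table. Origin: centre of its underside. Holds four blocks side by side along its y, lengthwise along its x, 37 mm from one to the next with about 1 mm between.
- block_home_grip (a point): Centre of the ridge handle (43 mm above the underside) of the wedge block already in the tray, straight side along the tray's -y wall, broad end to the tray's +x. All four blocks are alike: pale wood, 110 mm long (x), 48 mm wide at the broad end (+x), 24 mm at the narrow end (-x), body 28 mm high, 0.15 kg; z up when it lies on its underside. See also block_a to block_c.
- block_a_grip (a point): Centre of the ridge handle of a loose wedge block like block_home, lying on the table handle up. Handle of every block: darker wood, 32 mm long (x), 16 mm wide (y), 30 mm high on top of the 28 mm body, nearer the broad end; this point is half-way up it, 43 mm above the underside, 31 mm from the broad end and 18 mm from the straight side.
- block_b_grip (a point): Same point on another loose wedge block, lying handle up. Outline of every block from this point, in the block's x, y (mm): broad end at x +31, narrow end at x -79; straight side at y -18, square to the ends; slanted side from y +30 at the broad end to y +6 at the narrow end.
- block_c_grip (a point): Same point on the third loose wedge block, lying handle up. Lower edges of every block are bevelled about 2.5 mm. Alternately turned half round, neighbours lie slant to slant and straight to straight; in the tray their handles then stand alternately 24 mm to the +x and -x side of its middle.
- plaster_stamp: White plaster stamp with a waist, 31 mm across, 53 mm high, standing; origin under its centre. Bystander, to be left alone.
- glaze_jar: Screw-lid glaze jar near the left end of the rolling pin, with a red lid, 56 mm across, 70 mm high; origin under its centre. Bystander, to be left alone.

How it is judged:
At the end, for the whole second after the job is handed in: All four blocks lie flat on the tray floor, handles up (tilt under 0.05 rad, handle centres 47 to 52.5 mm above the tray underside), lengthwise along tray x within 0.1 rad either way round, handle centres within 36 mm (tray x) and 66 mm (tray y) of its centre. Any block in any place (x of block_home_grip in the frame of block_tray between -0.036 and 0.036 m and y of block_home_grip in the frame of block_tray between -0.066 and 0.066 m and z of block_home_grip in the frame of block_tray between 0.047 and 0.0525 m and angle between each of block_home_grip, block_a_grip, block_b_grip, block_c_grip's own z axis and vertical below 0.05 rad and angle between the x axis of each of block_home_grip, block_a_grip, block_b_grip, block_c_grip and the x axis of block_tray, either way round below 0.1 rad and x of block_a_grip in the frame of block_tray between -0.036 and 0.036 m and y of block_a_grip in the frame of block_tray between -0.066 and 0.066 m and z of block_a_grip in the frame of block_tray between 0.047 and 0.0525 m and x of block_b_grip in the frame of block_tray between -0.036 and 0.036 m and y of block_b_grip in the frame of block_tray between -0.066 and 0.066 m and z of block_b_grip in the frame of block_tray between 0.047 and 0.0525 m and x of block_c_grip in the frame of block_tray between -0.036 and 0.036 m and y of block_c_grip in the frame of block_tray between -0.066 and 0.066 m and z of block_c_grip in the frame of block_tray between 0.047 and 0.0525 m); the robot touches nothing.
It fails at once if the plaster stamp is shifted by more than 2 cm or knocked over (distance of plaster_stamp from where it was at the start of the episode above 0.02 m or angle between plaster_stamp's own z axis and vertical above 0.5 rad).
It fails at once if the glaze jar is shifted by more than 2 cm or knocked over (distance of glaze_jar from where it was at the start of the episode above 0.02 m or angle between glaze_jar's own z axis and vertical above 0.5 rad).
It also fails if it takes over 69 s, if anything falls off the work surface, if the arm or the gripper's body presses on something with over 40 N, if the wrist force passes 120 N, or if a joint passes its speed limit or range.

## Robot

A 6-joint arm with a two-finger parallel gripper is mounted at the origin on a cart in front of the work surface, level with it; the furniture and walls round the work are solid. World frame = base frame: x ahead of the robot, y to its left, z up, the work surface at z = 0. Lengths are in m, angles in rad, forces in N, time in s.
With the tool pointing down it reaches from about 0.375 to 0.9 m from the base axis. Payload 3.1 kg.
Tool frame: the origin (TCP) lies between the finger pads; the fingertips stand 11 mm ahead of it and the grasp point (between the pads) lies 8 mm behind it; z points along the fingers, y is the direction in which the jaws open and shut (so a half turn about z gives the same grasp; the last joint's range is limited). The gripper opens to 87 mm and grips with 3 to 60 N. Pads are 19 mm wide; open, the fingers measure 117 mm over their backs; the gripper's body (75 mm by 190 mm) begins 51 mm behind the grasp point.
Start: joints at [-1.355, 0.527, 1.433, -0, 1.181, -0.178], TCP at [0.24, -0.577, 0.234] pointing down, gripper open.
Joint ranges: [-3.08, 3.08], [-0.75, 2.2], [0.22, 2.44], [-1.43, 4.57], [0, 2.65], [-2.85, 2.85]. Speed limits (rad/s): [2.79, 2.79, 3.14, 3.14, 3.14, 3.14].

## Interface

Orientations are given as a unit quaternion [w, x, y, z].
In Python, from cell import r, viewer gives the robot as it stands.
- The arm moves only by the tool carry_out, never from a script. Its argument "plan" is a list of rows, each a list of 5 numbers: the opening, from 0 (shut) to 1 (fully open), then the shift along the tool's x, y, z in mm, then the turn about the tool's z in rad. In form: [[gripper, tx, ty, tz, turn], ...]. A call has 1 to 12 rows; each row is the pose to reach, as a shift and turn from the pose measured when the call began, along the tool's axes at that moment; what a row does not reach only later rows make up. A row lasts 1/8 s, in which the tool goes at most 62.5 mm and 10.7 degrees, less where a joint would pass 70% of its speed; a pose out of reach is approached as far as the arm can. A call with a gripper value outside its range is refused whole. The fingers move at their own pace and stop on an object; "squeeze" is the grip in N (left out, the last holds). Time passes only in rows, so rows that repeat a pose let the fingers close. It gives the time, the measured TCP pose, the force and the opening at its end, in the units of the state.
- r.state(): the state, without advancing time (a new reading comes with each control period).
- viewer.camera(name): name is "side" or "top"; returns a dict with "img" (400x640x3 uint8, blue, green, red), "z_map" (400x640 float32, m along the optical axis (not along the pixel's ray), 0 where there is no reading), "vfov" (degrees; the focal length in pixels is half the picture's height over the tangent of half this angle, whatever the lens; pixels are square), "cx", "cy" (the principal point, pixels), "rvec" (rotation vector, rad) and "tvec" (3), from world to camera coordinates, as OpenCV has them. Camera axes: x right, y down, z forward; pixel columns grow to the right and rows downward; lengths in m; the calibration is good to about 2 mm. A picture is of the moment at which its call begins.
- r.job_done(): hands the job in, once; it reports no verdict.
The state is a dict: "t": time; "joint_pos": joint angles; "joint_velocities": joint speeds; "joint_torque": joint torques, N m; "tcp_pos": TCP position; "tcp_rot": TCP orientation; "wrist_force": force on the tool from outside, world axes, zero at the start; "ft_torque": the same for the moment, N m; "width": opening from 0.0 (shut) to 1.0 (fully open).
Only numpy, scipy, OpenCV 4.12 (cv2) and the standard library are available. Lean on these libraries where they do the work, as an engineer would, in place of code of your own. Each camera call takes 0.05 s, during which the arm holds its last target. There are 200 camera calls.

## Working session

There is one attempt and no reset: what is moved stays moved. The work goes in short steps, Python scripts to look and compute and a tool call to move; the robot and the scene stay as the last step left them, time stands still between calls to the robot, and variables do not carry over. Pictures are saved under pics/ and viewed, on a budget of 10 in all, crops included, one or two more only if the job needs it, and the job is handed in when it is done.

Besides the shell and the picture viewer there is one more tool, called after "Call:" by a JSON object that holds its "fn" and its "kwargs", one argument or row to a line. carry_out: Moves the arm, as the interface text tells. Its arguments: {"type":"object","properties":{"plan":{"type":"array"},"squeeze":{"type":"number"}},"required":["plan"]}

```bash
ls; mkdir -p pics; cat > h.py <<'E'
import numpy as np, cv2
from cell import r, viewer
def cam(n):
    c=viewer.camera(n); R=cv2.Rodrigues(np.array(c['rvec'],float))[0]; t=np.array(c['tvec'],float).ravel()
    f=200/np.tan(np.radians(c['vfov'])/2); return c,R,t,f
def cloud(c,R,t,f):
    z=c['z_map']; v,u=np.mgrid[0:400,0:640]
    P=np.stack([(u-c['cx'])/f*z,(v-c['cy'])/f*z,z],-1); W=(P-t)@R; W[z==0]=np.nan; return W
E
python3 - <<'E'
from h import *
for n in ['top','side']:
    c,R,t,f=cam(n); cv2.imwrite(f'pics/{n}0.png',c['img']); np.savez(f'{n}0.npz',W=cloud(c,R,t,f),img=c['img'])
    print(n,f,c['cx'],c['cy'],-R.T@t,R[2])
print(r.state())
E
```

```text
pics
top 408.06278916053935 317.22282856504245 200.85247973294958 [0.40404938 0.22946523 1.04731921] [ 1.78040293e-01 -3.56514372e-04 -9.84023133e-01]
side 365.5293187790887 312.9561161162706 200.48054847003976 [0.576405   0.98377748 0.41542284] [ 0.00267386 -0.90480819 -0.42581098]
{'t': 0.1, 'joint_pos': array([-1.35549345e+00,  5.28343006e-01,  1.43378536e+00, -2.77050696e-05,
        1.18140863e+00, -1.78479373e-01]), 'joint_velocities': array([-0.00083876, -0.00149361, -0.00224434,  0.00140993,  0.00160192,
       -0.00071621]), 'joint_torque': array([-1.73128606e-04, -4.40985417e+01, -1.77151108e+01,  6.35087932e-02,
        5.34076814e-02, -3.96941027e-05]), 'tcp_pos': array([ 0.23969404, -0.57650976,  0.23268447]), 'tcp_rot': array([-9.71770472e-04,  9.80677984e-01,  1.95626550e-01, -3.07066311e-05]), 'wrist_force': array([ 0.03085962, -0.77051622, -0.3158326 ]), 'ft_torque': array([ 0.00755174,  0.0398761 , -0.01892098]), 'width': 1.0022877795693101}
```

View pics/top0.png

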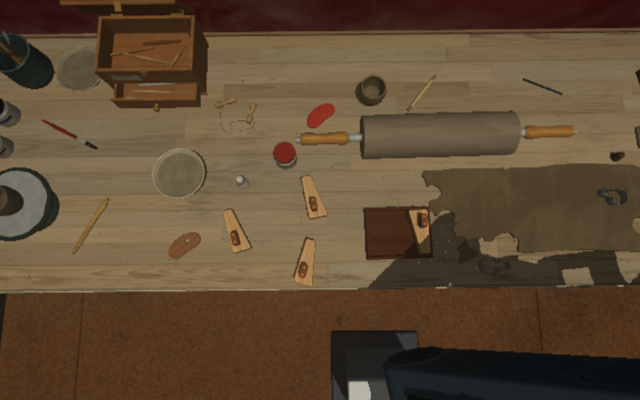

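View pics/side0.png

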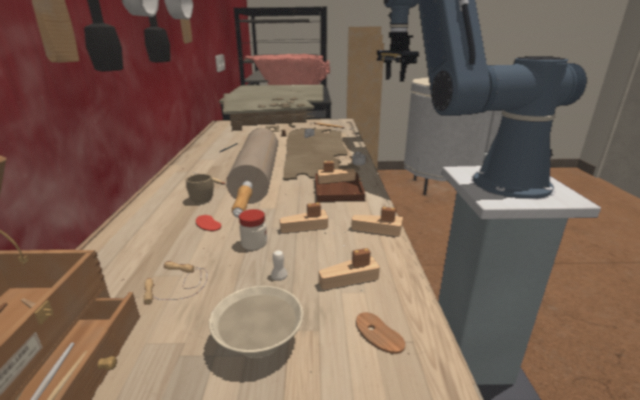

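The top view shows the tray at about (397,232), with the home block's handle at (422,220) and its broad end up (+x). The loose blocks have handles at (313,203), (236,237) and (303,268), all with the broad end towards -x. The stamp is at (241,180) and the jar at (284,153). The side view confirms that all the handles are up.

```bash
cat >> h.py <<'E'
OUT=np.array([[31,-18],[31,30],[-79,6],[-79,-18]])/1000.
from scipy.optimize import minimize
def fit(W,center,base=0.0,yaw0=np.pi,rad=.10):
    """fit outline to top-face points; returns handle centre, yaw, residual"""
    z=W[...,2]-base; d=np.hypot(W[...,0]-center[0],W[...,1]-center[1])
    top=(d<rad)&(z>.023)&(z<.033); h=(d<.04)&(z>.052)&(z<.063)
    P=W[top][:,:2]; H=W[h][:,:2]
    hull=cv2.convexHull((np.vstack([P,H])*1000).astype(np.float32))[:,0]/1000.
    return P,H,hull
E
python3 - <<'E'
from h import *
d=np.load('top0.npz');W=d['W']
for n,(u,v) in dict(home=(422,220),p=(313,203),q=(236,237),s=(303,268)).items():
    b=.007 if n=='home' else 0
    P,H,hull=fit(W,W[v,u,:2],b)
    r_=cv2.minAreaRect((H*1000).astype(np.float32)); 
    print(n,W[v,u].round(3),'H',H.mean(0).round(4),H.min(0).round(4),H.max(0).round(4),len(H),'zH',np.median(W[max(0,v-3):v+3,u-2:u+2,2]).round(4),[np.round(x,1) for x in r_])
    print('   hull',(hull*1000).round(0).astype(int).tolist())
for n,(u,v) in dict(stamp=(241,180),jar=(284,153)).items(): print(n,W[v,u].round(3))
z=W[...,2]
# tray walls
for v in (225,240,):
  print([ (u,*(W[v,u]*1000).round(0)) for u in range(360,436,2)])
for u in (385,):
  print([ (v,*(W[v,u]*1000).round(0)) for v in range(202,264,2)])
img=d['img'];cr=cv2.resize(img[180:295,215:445],None,fx=3.4,fy=3.4,interpolation=cv2.INTER_CUBIC);cv2.imwrite('pics/crop0.png',cr)
E
```

```text
home [ 0.532 -0.025  0.062] H [ 0.5337 -0.0295] [ 0.5177 -0.0383] [ 0.5495 -0.0212] 88 zH 0.0619 [array([533.8, -30.1]), array([31.8, 16.7]), np.float64(3.1)]
   hull [[564, -5], [561, -1], [556, -1], [536, -6], [471, -22], [464, -24], [459, -26], [456, -28], [456, -40], [458, -45], [461, -49], [476, -49], [508, -49], [561, -47], [564, -45], [564, -35]]
p [0.578 0.24  0.054] H [0.5781 0.2386] [0.5631 0.2298] [0.5936 0.247 ] 80 zH 0.0563 [array([578.7, 238.7]), array([32.1, 15.5]), np.float64(10.6)]
   hull [[657, 252], [655, 262], [654, 265], [652, 268], [641, 268], [482, 261], [479, 253], [479, 248], [479, 238], [479, 236], [555, 207], [560, 207], [563, 207], [628, 234], [652, 244], [654, 247]]
q [0.496 0.427 0.057] H [0.4949 0.4318] [0.4794 0.422 ] [0.5111 0.4425] 83 zH 0.0552 [array([494.9, 432.3]), array([31.7, 15.3]), np.float64(15.3)]
   hull [[571, 449], [570, 455], [566, 469], [557, 467], [527, 460], [497, 452], [467, 443], [462, 438], [464, 428], [469, 410], [471, 402], [474, 398], [476, 398], [479, 398], [562, 442], [568, 446]]
s [0.42  0.265 0.059] H [0.4145 0.2647] [0.399
[... 6283 characters left out ...]
4(58.0), np.float64(6.0)), (242, np.float64(484.0), np.float64(57.0), np.float64(4.0)), (244, np.float64(479.0), np.float64(58.0), np.float64(6.0)), (246, np.float64(474.0), np.float64(59.0), np.float64(8.0)), (248, np.float64(469.0), np.float64(58.0), np.float64(5.0)), (250, np.float64(464.0), np.float64(58.0), np.float64(4.0)), (252, np.float64(459.0), np.float64(59.0), np.float64(5.0)), (254, np.float64(454.0), np.float64(59.0), np.float64(3.0)), (256, np.float64(448.0), np.float64(61.0), np.float64(17.0)), (258, np.float64(443.0), np.float64(62.0), np.float64(20.0)), (260, np.float64(439.0), np.float64(58.0), np.float64(-2.0)), (262, np.float64(434.0), np.float64(59.0), np.float64(1.0))]
```

View pics/crop0.png

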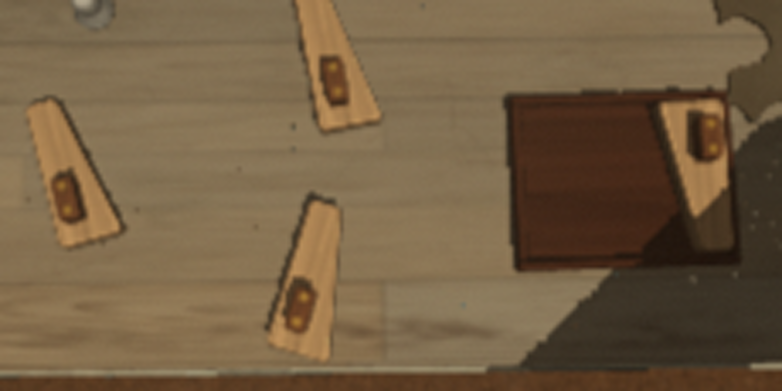

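Next I fit height-field models of the tray and blocks to the depth maps from both cameras.

```bash
cat >> h.py <<'E'
ZS=np.arange(.068,-.0005,-.001)
def loc(X,Y,p):
    c,s=np.cos(p[2]),np.sin(p[2]); x=X-p[0]; y=Y-p[1]; return c*x+s*y,-s*x+c*y
def hblock(X,Y,p,base=0):
    x,y=loc(X,Y,p); h=np.zeros_like(X)
    h[(x<.031)&(x>-.079)&(y>-.018)&(y<.030-(.031-x)*24/110)]=.028+base
    h[(abs(x)<.016)&(abs(y)<.008)]=.058+base; return h
def htray(X,Y,p):
    x,y=loc(X,Y,p); o=(abs(x)<.065)&(abs(y)<.082); i=(abs(x)<.058)&(abs(y)<.075)
    return np.where(o,np.where(i,.007,.022),0.)
def fitmodel(c,R,t,f,hf,p0,rad,valid=None):
    C=-R.T@t; W=cloud(c,R,t,f)
    m=(np.hypot(W[...,0]-p0[0],W[...,1]-p0[1])<rad)&(W[...,2]<.075)&(W[...,2]>-.02)
    if valid is not None: m&=valid(W)
    v,u=np.nonzero(m); zc=c['z_map'][m]
    def pred(p):
        out=0
        for du in (-.25,.25):
          for dv in (-.25,.25):
            D=np.stack([(u+du-c['cx'])/f,(v+dv-c['cy'])/f,np.ones(len(u))],-1)@R
            zz=np.zeros(len(u)); done=np.zeros(len(u),bool)
            k=(ZS[:,None]-C[2])/D[:,2]
            H=hf(C[0]+k*D[:,0],C[1]+k*D[:,1],p)
            hit=H>=ZS[:,None]-1e-9; i=hit.argmax(0); i[~hit.any(0)]=len(ZS)-1
            out=out+k[i,np.arange(len(u))]/4
        return out
    cost=lambda p: np.minimum(abs(pred(p)-zc),.012).mean()*1000
    best=None
    for s in (1,.4):
        p=p0 if best is None else best.x
        sx=np.array([p]+[np.array(p)+s*np.array(d) for d in ((.006,0,0),(0,.006,0),(0,0,.08))])
        best=minimize(cost,p,method='Nelder-Mead',options=dict(initial_simplex=sx,xatol=1e-4,fatol=1e-4,maxiter=90))
    return best.x,best.fun
E
cat > meas.py <<'E'
from h import *
import sys
def run(n,blocks,tray=None,cams=('top','side')):
    for k in cams:
        c=cam(k)
        if tray is not None:
            x,e=fitmodel(*c,htray,tray,.13,lambda W:(W[...,1]>tray[1]-.025+(W[...,0]-tray[0])*.0)&(W[...,2]<.032)); print(k,'tray',x.round(4),round(e,2))
        for b,(p,base) in blocks.items():
            x,e=fitmodel(*c,lambda X,Y,q:hblock(X,Y,q,base),p,.095); print(k,b,x.round(4),round(e,2))
E
time python3 - <<'E'
from meas import *
pi=np.pi
run(0,dict(home=([.534,-.030,.05],.007),P=([.578,.2386,pi+.18],0),Q=([.495,.432,pi+.27],0),S=([.4145,.2647,pi-.33],0)),[.507,.023,.05])
E
```

```text
top tray [0.5079 0.0246 0.0173] 2.0
top home [ 0.5344 -0.0301  0.0217] 3.98
top P [0.5792 0.2386 3.3268] 2.09
top Q [0.4953 0.4325 3.4117] 1.93
top S [0.4144 0.2648 2.8272] 2.05
side tray [0.5085 0.0262 0.011 ] 2.94
side home [ 0.5347 -0.0284  0.0257] 5.83
side P [0.5791 0.2398 3.333 ] 2.18
side Q [0.4946 0.4335 3.4143] 1.63
side S [0.4151 0.2661 2.8265] 2.01
real	1m8.638s
user	1m2.021s
sys	0m4.950s
```

```bash
cat > go.py <<'E'
import sys; from cell import r
import numpy as np; from scipy.spatial.transform import Rotation as Ro
s=r.state(); q=s['tcp_rot']; M=Ro.from_quat([q[1],q[2],q[3],q[0]]).as_matrix(); yaw=np.arctan2(M[1,0],M[0,0])
print('t',round(s['t'],2),'pos',s['tcp_pos'].round(4),'yaw',round(yaw,3),'w',round(s['width'],3),'F',s['wrist_force'].round(1),'j6',s['joint_pos'][5].round(2),'tilt',M[:2,2].round(3))
for a in sys.argv[1:]:
    x,y,z,w=map(float,a.split(',')); d=M.T@(np.array([x,y,z])-s['tcp_pos'])*1000
    print(a,'->',d.round(1),'turn',round(-((w-yaw+np.pi)%(2*np.pi)-np.pi),3))
E
cat > slots.py <<'E'
import numpy as np
C=np.array([.508,.025]);a=.016
R=np.array([[np.cos(a),-np.sin(a)],[np.sin(a),np.cos(a)]])
for n,p in dict(s1=(.024,-.0555),s2=(-.024,-.0185),s3=(.024,.0185),s4=(-.024,.0555)).items(): print(n,(C+R@p).round(4))
E
python3 slots.py; python3 go.py 0.45,-0.2,0.22,0.2 0.4147,0.2653,0.12,-0.315
```

```text
s1 [ 0.5329 -0.0301]
s2 [0.4843 0.0061]
s3 [0.5317 0.0439]
s4 [0.4831 0.0801]
t 0.2 pos [ 0.2397 -0.5767  0.2329] yaw 0.394 w 0.999 F [0.1 0.8 0.6] j6 -0.18 tilt [-0.     0.001]
0.45,-0.2,0.22,0.2 -> [ 338.7 -267.2   13.4] turn 0.194
0.4147,0.2653,0.12,-0.315 -> [ 484.6 -710.3  114. ] turn 0.709
```

Call:
{"fn": "carry_out", "kwargs": {
  "plan": [
    [0.7,339,-267,13,0.2],
    [0.7,339,-267,13,0.2],
    [0.7,339,-267,13,0.2],
    [0.7,339,-267,13,0.2],
    [0.7,339,-267,13,0.2],
    [0.7,339,-267,13,0.2],
    [0.7,339,-267,13,0.2],
    [0.6,485,-710,100,0.71],
    [0.6,485,-710,100,0.71],
    [0.6,485,-710,100,0.71],
    [0.6,485,-710,100,0.71],
    [0.6,485,-710,100,0.71]
  ],
  "squeeze": 25
}}

```text
t: 1.7
tcp_pos: [0.4286, 0.0957, 0.1656]
tcp_rot: [-0.001, 0.987, -0.158, 0.0]
wrist_force: [1.8, -0.1, -0.3]
width: 0.6
```

```bash
python3 go.py 0.4147,0.2653,0.12,-0.315  0.4147,0.2653,0.041,-0.315
```

```text
t 1.7 pos [0.4286 0.0957 0.1656] yaw -0.317 w 0.6 F [ 1.8 -0.1 -0.3] j6 1.85 tilt [0.001 0.001]
0.4147,0.2653,0.12,-0.315 -> [ -66.  -156.8   45.8] turn -0.002
0.4147,0.2653,0.041,-0.315 -> [ -66.1 -156.7  124.8] turn -0.002
```

Call:
{"fn": "carry_out", "kwargs": {
  "plan": [
    [0.6,-66,-157,46,0],
    [0.6,-66,-157,46,0],
    [0.6,-66,-157,46,0],
    [0.6,-66,-157,50,0],
    [0.6,-66,-157,80,0],
    [0.6,-66,-157,110,0],
    [0.6,-66,-157,125,0],
    [0.6,-66,-157,125,0]
  ]
}}

```text
t: 2.7
tcp_pos: [0.4146, 0.2647, 0.0402]
tcp_rot: [-0.0, 0.987, -0.158, -0.001]
wrist_force: [-0.7, 0.2, 0.3]
width: 0.6
```

```bash
python3 go.py 0.4147,0.2653,0.041,-0.315; python3 -c "
from h import *
c,R,t,f=cam('side'); i=c['img'][150:330,250:470]; 
j=cam('top')[0]['img'][150:330,210:430]
cv2.imwrite('pics/g1.png',cv2.resize(np.hstack([i,j]),None,fx=1.8,fy=1.8,interpolation=cv2.INTER_CUBIC))"
```

```text
t 2.7 pos [0.4146 0.2647 0.0402] yaw -0.318 w 0.6 F [-0.7  0.2  0.3] j6 2.23 tilt [-0.001  0.   ]
0.4147,0.2653,0.041,-0.315 -> [-0.1 -0.6 -0.8] turn -0.003
```

View pics/g1.png

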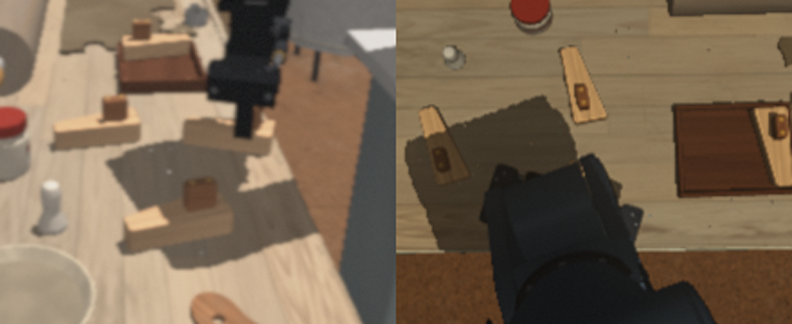

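The side view (left half) shows the near finger beside block S's handle, at about (245,125) in the picture. There is no contact yet, so I'll close and lift.

Call:
{"fn": "carry_out", "kwargs": {
  "plan": [
    [0.3,0,0,0,0],
    [0.1,0,0,0,0],
    [0.05,0,0,0,0],
    [0.05,0,0,0,0],
    [0.05,0,0,0,0],
    [0.05,0,0,0,0],
    [0.05,0,0,-30,0],
    [0.05,0,0,-60,0],
    [0.05,0,0,-100,0],
    [0.05,0,0,-100,0]
  ]
}}

```text
t: 4.05
tcp_pos: [0.4171, 0.2659, 0.1437]
tcp_rot: [-0.002, 0.987, -0.158, 0.004]
wrist_force: [-0.0, 0.9, -1.3]
width: 0.181
```

```bash
python3 go.py  0.4843,0.0061,0.12,0.016 
```

```text
t 4.05 pos [0.4171 0.2659 0.1437] yaw -0.317 w 0.181 F [-0.   0.9 -1.3] j6 2.23 tilt [0.008 0.004]
0.4843,0.0061,0.12,0.016 -> [144.8 226.   23.2] turn -0.333
```

Call:
{"fn": "carry_out", "kwargs": {
  "plan": [
    [0.05,145,226,23,-0.333],
    [0.05,145,226,23,-0.333],
    [0.05,145,226,23,-0.333],
    [0.05,145,226,23,-0.333],
    [0.05,145,226,23,-0.333],
    [0.05,145,226,23,-0.333],
    [0.05,145,226,23,-0.333]
  ]
}}

```text
t: 4.92
tcp_pos: [0.4832, 0.0066, 0.1193]
tcp_rot: [-0.002, 1.0, 0.008, 0.002]
wrist_force: [0.1, 0.4, -2.4]
width: 0.181
```

```bash
python3 go.py  0.4843,0.0061,0.075,0.016; python3 -c "
from h import *
c,R,t,f=cam('side'); i=c['img'][100:250,280:460]; np.savez('hold1.npz',**c)
j=cam('top')[0]['img'][150:300,330:510]
cv2.imwrite('pics/g2.png',cv2.resize(np.hstack([i,j]),None,fx=2.2,fy=2.2,interpolation=cv2.INTER_CUBIC))"
```

```text
t 4.92 pos [0.4832 0.0066 0.1193] yaw 0.015 w 0.181 F [ 0.1  0.4 -2.4] j6 1.33 tilt [0.005 0.005]
0.4843,0.0061,0.075,0.016 -> [ 0.9  0.7 44.3] turn -0.001
```

View pics/g2.png

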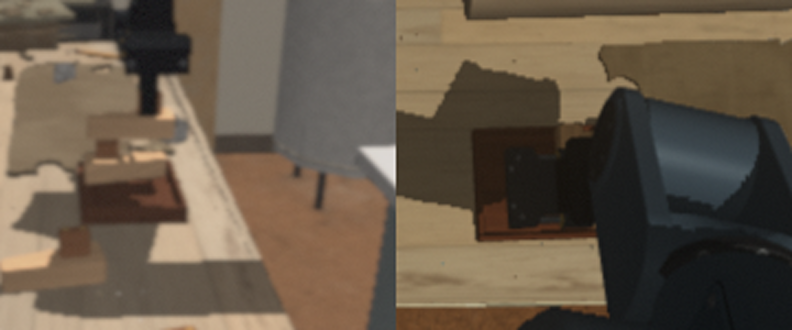

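The block hangs about level over the tray. I'll use the side depth map to check its pose in the grip, from the straight face towards the camera.

```bash
cat > face.py <<'E'
from h import *
def face(c,zlo,zhi,ylo,yhi,xlo,xhi):
    R=cv2.Rodrigues(np.array(c['rvec'],float))[0]; t=np.array(c['tvec'],float).ravel(); f=200/np.tan(np.radians(float(c['vfov']))/2)
    W=cloud(c,R,t,f); m=(W[...,2]>zlo)&(W[...,2]<zhi)&(W[...,1]>ylo)&(W[...,1]<yhi)&(W[...,0]>xlo)&(W[...,0]<xhi)
    P=W[m]; a=np.polyfit(P[:,0],P[:,1],1); print('n',len(P),'x',P[:,0].min().round(4),P[:,0].max().round(4),'slope',a[0].round(3),'y@mid',np.polyval(a,P[:,0].mean()).round(4),'z',P[:,2].min().round(4),P[:,2].max().round(4))
    for k in np.unique(np.nonzero(m)[0]):
        w=W[k][m[k]]; print(k,len(w),w[:,0].min().round(4),w[:,0].max().round(4),w[:,1].mean().round(4),w[:,2].mean().round(4),'dz/dx',np.polyfit(w[:,0],w[:,2],1)[0].round(3) if len(w)>4 else '')
if __name__=='__main__':
    face(dict(np.load('hold1.npz')),.07,.125,-.03,.06,.42,.62)
E
python3 face.py
```

```text
n 558 x 0.4521 0.5609 slope 0.034 y@mid 0.0216 z 0.0763 0.1247
145 2 0.4672 0.4699 0.0122 0.1247 dz/dx 
146 4 0.4674 0.4977 0.0156 0.123 dz/dx 
147 11 0.47 0.4978 0.021 0.122 dz/dx 0.078
148 12 0.4701 0.4995 0.0201 0.1189 dz/dx -0.014
149 16 0.4555 0.4992 0.0115 0.1133 dz/dx 0.275
150 22 0.4531 0.5123 0.007 0.1091 dz/dx 0.014
151 34 0.4547 0.5464 0.008 0.1068 dz/dx -0.041
152 40 0.4521 0.5605 0.0135 0.1057 dz/dx -0.012
153 40 0.4537 0.5607 0.0196 0.1048 dz/dx 0.011
154 39 0.4539 0.5607 0.0252 0.1038 dz/dx 0.014
155 40 0.454 0.5608 0.0261 0.1012 dz/dx 0.021
156 40 0.4536 0.5608 0.0254 0.0981 dz/dx 0.02
157 40 0.4537 0.5609 0.0256 0.0953 dz/dx 0.025
158 40 0.4532 0.5609 0.0252 0.0923 dz/dx 0.025
159 40 0.4536 0.5609 0.0255 0.0895 dz/dx 0.014
160 40 0.4533 0.5609 0.0258 0.0867 dz/dx 0.02
161 40 0.4529 0.5609 0.0253 0.0837 dz/dx 0.02
162 39 0.456 0.5609 0.0254 0.0808 dz/dx 0.016
163 19 0.5056 0.5581 0.0236 0.0776 dz/dx 0.015
```

Call:
{"fn": "carry_out", "kwargs": {
  "plan": [
    [0.05,1,0.5,20,0],
    [0.05,1,0.5,35,0],
    [0.05,1,0.5,45,0],
    [0.05,1,0.5,55,0],
    [0.05,1,0.5,62,0],
    [0.05,1,0.5,68,0],
    [0.05,1,0.5,71,0],
    [0.05,1,0.5,71,0],
    [0.05,1,0.5,71,0]
  ]
}}

```text
t: 6.15
tcp_pos: [0.485, 0.007, 0.0489]
tcp_rot: [-0.002, 1.0, 0.008, 0.003]
wrist_force: [0.7, 0.3, -1.5]
width: 0.182
```

```bash
python3 go.py  0.4843,0.0061,0.048,0.016; python3 - <<'E'
from face import *
c=cam('side')[0]; face(c,.018,.06,.0,.04,.42,.62)
E
```

```text
t 6.15 pos [0.485  0.007  0.0489] yaw 0.017 w 0.182 F [ 0.7  0.3 -1.5] j6 1.32 tilt [0.006 0.004]
0.4843,0.0061,0.048,0.016 -> [-0.7  0.9  0.9] turn 0.001
n 434 x 0.4439 0.5728 slope 0.007 y@mid 0.0216 z 0.018 0.06
167 1 0.5011 0.5011 0.005 0.0586 dz/dx 
168 4 0.471 0.501 0.0129 0.0583 dz/dx 
169 9 0.4709 0.5011 0.0186 0.0574 dz/dx -0.035
170 12 0.4704 0.5011 0.0202 0.055 dz/dx 0.019
171 12 0.4707 0.5012 0.0205 0.0522 dz/dx -0.009
172 12 0.4705 0.5011 0.02 0.049 dz/dx 0.019
173 12 0.4703 0.501 0.0206 0.0462 dz/dx -0.001
174 15 0.4602 0.5205 0.017 0.0418 dz/dx 0.035
175 37 0.4552 0.558 0.0102 0.0365 dz/dx -0.025
176 39 0.4559 0.5638 0.0153 0.0354 dz/dx -0.011
177 39 0.4569 0.5639 0.0207 0.0345 dz/dx 0.0
178 39 0.457 0.564 0.0255 0.0334 dz/dx 0.012
179 41 0.4452 0.564 0.0246 0.03 dz/dx 0.039
180 43 0.4462 0.5725 0.0244 0.0269 dz/dx 0.014
181 44 0.4439 0.5726 0.0241 0.0237 dz/dx 0.016
182 45 0.4457 0.5727 0.0258 0.0213 dz/dx 0.011
183 26 0.4487 0.5727 0.0272 0.0191 dz/dx 0.016
184 4 0.4498 0.5728 0.0351 0.0196 dz/dx
```

Call:
{"fn": "carry_out", "kwargs": {
  "plan": [
    [0.05,0,0,0.7,0],
    [0.05,0,0,0.7,0],
    [0.4,0,0,0.7,0],
    [0.4,0,0,0,0],
    [0.4,0,0,-30,0],
    [0.4,0,0,-80,0],
    [0.5,0,0,-100,0]
  ]
}}

```text
t: 7.08
tcp_pos: [0.4855, 0.0064, 0.1514]
tcp_rot: [-0.002, 1.0, 0.009, 0.005]
wrist_force: [0.4, -0.2, -0.4]
width: 0.446
```

```bash
python3 go.py  0.5792,0.2388,0.12,0.188  0.5792,0.2388,0.041,0.188
```

```text
t 7.08 pos [0.4855 0.0064 0.1514] yaw 0.017 w 0.446 F [ 0.4 -0.2 -0.4] j6 1.33 tilt [0.01  0.003]
0.5792,0.2388,0.12,0.188 -> [  97.3 -230.7   33.1] turn -0.171
0.5792,0.2388,0.041,0.188 -> [  96.5 -230.4  112.1] turn -0.171
```

Call:
{"fn": "carry_out", "kwargs": {
  "plan": [
    [0.6,97,-231,20,-0.17],
    [0.6,97,-231,30,-0.17],
    [0.6,97,-231,30,-0.17],
    [0.6,97,-231,30,-0.17],
    [0.6,97,-231,33,-0.17],
    [0.6,97,-231,45,-0.17],
    [0.6,97,-230.5,75,-0.17],
    [0.6,97,-230.5,100,-0.17],
    [0.6,97,-230.5,112,-0.17],
    [0.6,97,-230.5,112,-0.17]
  ]
}}

```text
t: 8.32
tcp_pos: [0.5787, 0.2375, 0.0402]
tcp_rot: [-0.001, 0.996, 0.093, 0.004]
wrist_force: [-0.4, -0.0, -0.5]
width: 0.601
```

```bash
python3 go.py  0.5792,0.2388,0.041,0.188; python3 -c "
from meas import *
run(0,dict(s2=([.4848,.0065,np.pi+.016],.007)),None,('side',))"
```

```text
t 8.32 pos [0.5787 0.2375 0.0402] yaw 0.185 w 0.601 F [-0.4 -0.  -0.5] j6 1.59 tilt [0.008 0.003]
0.5792,0.2388,0.041,0.188 -> [ 0.7 -1.2 -0.8] turn -0.003
side s2 [0.4855 0.0085 3.1779] 5.21
```

Call:
{"fn": "carry_out", "kwargs": {
  "plan": [
    [0.3,0.5,-1,0,0],
    [0.1,0.5,-1,0,0],
    [0.05,0.5,-1,0,0],
    [0.05,0.5,-1,0,0],
    [0.05,0.5,-1,0,0],
    [0.05,0.5,-1,0,0],
    [0.05,0.5,-1,-30,0],
    [0.05,0.5,-1,-60,0],
    [0.05,0.5,-1,-100,0],
    [0.05,0.5,-1,-100,0]
  ]
}}

```text
t: 9.62
tcp_pos: [0.5811, 0.2393, 0.144]
tcp_rot: [-0.002, 0.996, 0.093, 0.008]
wrist_force: [-0.6, 0.2, -1.7]
width: 0.182
```

```bash
python3 go.py  0.5317,0.0439,0.135,3.157; python3 - <<'E'
from meas import *
pi=np.pi
run(0,dict(home=([.534,-.029,.02],.007),s2=([.4848,.0065,pi+.016],.007)),None,('top','side'))
E
```

```text
t 9.62 pos [0.5811 0.2393 0.144 ] yaw 0.186 w 0.182 F [-0.6  0.2 -1.7] j6 1.6 tilt [0.017 0.005]
0.5317,0.0439,0.135,3.157 -> [-84.9 182.9   7.3] turn -2.971
top home [ 0.5342 -0.0301  0.0297] 5.16
top s2 [0.4847 0.0071 3.1548] 5.59
side home [ 0.5335 -0.0284 -0.0439] 9.54
side s2 [0.4855 0.0084 3.1811] 5.86
```

Call:
{"fn": "carry_out", "kwargs": {
  "plan": [
    [0.05,-20,40,-20,-0.17],
    [0.05,-40,80,-20,-0.34],
    [0.05,-60,120,-20,-0.5],
    [0.05,-85,160,-20,-0.67],
    [0.05,-85,183,-20,-0.84],
    [0.05,-85,183,-20,-1.01],
    [0.05,-85,183,-20,-1.18],
    [0.05,-85,183,-20,-1.35],
    [0.05,-85,183,-20,-1.52],
    [0.05,-85,183,-20,-1.69],
    [0.05,-85,183,-20,-1.8],
    [0.05,-85,183,-20,-1.8]
  ]
}}

```text
t: 11.22
tcp_pos: [0.5271, 0.0431, 0.1577]
tcp_rot: [0.001, 0.547, 0.837, 0.003]
wrist_force: [0.9, 0.6, -1.7]
width: 0.183
```

```bash
python3 go.py  0.5317,0.0439,0.205,3.157 0.5317,0.0439,0.125,3.157
```

```text
t 11.22 pos [0.5271 0.0431 0.1577] yaw 1.985 w 0.183 F [ 0.9  0.6 -1.7] j6 -0.55 tilt [0.005 0.003]
0.5317,0.0439,0.205,3.157 -> [ -1.1   4.8 -47.3] turn -1.172
0.5317,0.0439,0.125,3.157 -> [-1.2  4.4 32.7] turn -1.172
```

Call:
{"fn": "carry_out", "kwargs": {
  "plan": [
    [0.05,-1,4.5,0,-0.17],
    [0.05,-1,4.5,0,-0.34],
    [0.05,-1,4.5,0,-0.51],
    [0.05,-1,4.5,0,-0.68],
    [0.05,-1,4.5,0,-0.85],
    [0.05,-1,4.5,5,-1.02],
    [0.05,-1,4.5,15,-1.17],
    [0.05,-1,4.5,25,-1.17],
    [0.05,-1,4.5,33,-1.17],
    [0.05,-1,4.5,33,-1.17]
  ]
}}

```text
t: 12.48
tcp_pos: [0.531, 0.0442, 0.1237]
tcp_rot: [0.001, -0.006, 1.0, 0.002]
wrist_force: [0.2, -0.3, -1.6]
width: 0.183
```

```bash
python3 go.py  0.5317,0.0439,0.048,3.157; python3 - <<'E'
from face import *
c=cam('side')[0]; face(c,.083,.118,-.02,.10,.42,.62)
E
```

```text
t 12.47 pos [0.531  0.0442 0.1237] yaw -3.13 w 0.183 F [ 0.2 -0.3 -1.6] j6 -1.71 tilt [0.002 0.004]
0.5317,0.0439,0.048,3.157 -> [-0.5 -0.6 75.7] turn -0.004
n 537 x 0.4583 0.5671 slope 0.194 y@mid 0.0589 z 0.0831 0.1176
152 1 0.5212 0.5212 0.0484 0.117 dz/dx 
153 33 0.4606 0.5663 0.0354 0.1099 dz/dx 0.042
154 40 0.4589 0.5664 0.0465 0.1107 dz/dx 0.048
155 41 0.4597 0.5666 0.0523 0.1099 dz/dx 0.027
156 41 0.4598 0.5666 0.0567 0.1085 dz/dx 0.035
157 41 0.4595 0.5668 0.0608 0.1071 dz/dx 0.071
158 41 0.459 0.5669 0.0626 0.105 dz/dx 0.092
159 41 0.4591 0.5669 0.0621 0.102 dz/dx 0.093
160 41 0.4591 0.5669 0.0627 0.0994 dz/dx 0.09
161 41 0.4593 0.5669 0.0627 0.0966 dz/dx 0.094
162 41 0.4583 0.567 0.0624 0.0938 dz/dx 0.096
163 41 0.4591 0.567 0.0625 0.091 dz/dx 0.097
164 39 0.4617 0.567 0.063 0.0884 dz/dx 0.091
165 29 0.4918 0.5671 0.0665 0.087 dz/dx 0.095
166 19 0.5191 0.5671 0.0698 0.0856 dz/dx 0.092
167 7 0.5459 0.5645 0.0723 0.0839 dz/dx 0.065
```

The measured x span is 0.4585 to 0.567, which puts the +x end about 5 mm further out than planned. I'll check the block's pitch and offset before lowering.

```bash
python3 - <<'E'
from h import *
for n in ('side','top'):
    c,R,t,f=cam(n); W=cloud(c,R,t,f); m=(W[...,2]>.07)&(W[...,2]<.12)&(W[...,1]>-.02)&(W[...,1]<.10)&(W[...,0]>.42)&(W[...,0]<.62)
    if n=='side':
        top={}
        for u in np.unique(np.nonzero(m)[1]):
            w=W[:,u][m[:,u]]; 
            # edge between top and front face: y max region's highest z ; lowest z
            fr=w[w[:,1]>np.median(w[:,1])-.003]
            print(u,w[:,0].mean().round(4),'ymax',w[:,1].max().round(4),'zlo',w[:,2].min().round(4),'zhi',w[:,2].max().round(4))
    img=c['img']; crop=img[120:230,290:400] if n=='side' else img[170:280,340:450]
    cv2.imwrite(f'pics/{n}3.png',cv2.resize(crop,None,fx=4,fy=4,interpolation=cv2.INTER_CUBIC))
a=np.hstack([cv2.imread('pics/side3.png'),cv2.imread('pics/top3.png')]); cv2.imwrite('pics/g3.png',cv2.resize(a,(780,390)))
E
```

```text
317 0.5668 ymax 0.0754 zlo 0.0863 zhi 0.1111
318 0.5642 ymax 0.0761 zlo 0.0848 zhi 0.1112
319 0.5616 ymax 0.0753 zlo 0.0835 zhi 0.1112
320 0.559 ymax 0.0749 zlo 0.0841 zhi 0.1114
321 0.5563 ymax 0.0737 zlo 0.0834 zhi 0.1105
322 0.5536 ymax 0.076 zlo 0.0858 zhi 0.1178
323 0.551 ymax 0.0734 zlo 0.0826 zhi 0.1191
324 0.5484 ymax 0.0732 zlo 0.0824 zhi 0.1181
325 0.5457 ymax 0.0718 zlo 0.085 zhi 0.1183
326 0.5432 ymax 0.0711 zlo 0.0855 zhi 0.1194
327 0.5405 ymax 0.0713 zlo 0.0855 zhi 0.1192
328 0.5378 ymax 0.0708 zlo 0.0845 zhi 0.1189
329 0.5352 ymax 0.0707 zlo 0.0843 zhi 0.1197
330 0.5325 ymax 0.0679 zlo 0.083 zhi 0.1177
331 0.5299 ymax 0.069 zlo 0.0833 zhi 0.1183
332 0.5272 ymax 0.0686 zlo 0.0835 zhi 0.1189
333 0.5246 ymax 0.067 zlo 0.0838 zhi 0.1179
334 0.5217 ymax 0.0664 zlo 0.0826 zhi 0.1174
335 0.519 ymax 0.0663 zlo 0.0819 zhi 0.1099
336 0.5163 ymax 0.0645 zlo 0.0824 zhi 0.1103
337 0.5136 ymax 0.0644 zlo 0.0816 zhi 0.1101
338 0.5109 ymax 0.0633 zlo 0.0855 zhi 0.1099
339 0.5082 ymax 0.0647 zlo 0.0842 zhi 0.1103
340 0.5055 ymax 0.0648 zlo 0.0841 zhi 0.1105
341 0.5028 ymax 0.0621 zlo 0.0843 zhi 0.1108
342 0.5001 ymax 0.0612 zlo 0.0836 zhi 0.1101
343 0.4974 ymax 0.0612 zlo 0.0865 zhi 0.1099
344 0.4947 ymax 0.06 zlo 0.0833 zhi 0.1089
345 0.492 ymax 0.059 zlo 0.0833 zhi 0.1098
346 0.4893 ymax 0.0596 zlo 0.0821 zhi 0.1097
347 0.4865 ymax 0.0582 zlo 0.0829 zhi 0.1091
348 0.4838 ymax 0.0578 zlo 0.0811 zhi 0.1095
349 0.4811 ymax 0.0584 zlo 0.081 zhi 0.1093
350 0.4784 ymax 0.0572 zlo 0.0839 zhi 0.1099
351 0.4758 ymax 0.0577 zlo 0.0851 zhi 0.1098
352 0.473 ymax 0.0572 zlo 0.0843 zhi 0.1088
353 0.4702 ymax 0.0549 zlo 0.0848 zhi 0.1096
354 0.4675 ymax 0.0555 zlo 0.0842 zhi 0.1097
355 0.4647 ymax 0.0533 zlo 0.0842 zhi 0.1085
356 0.4619 ymax 0.0533 zlo 0.0817 zhi 0.1092
357 0.4591 ymax 0.0501 zlo 0.0834 zhi 0.1081
```

View pics/g3.png

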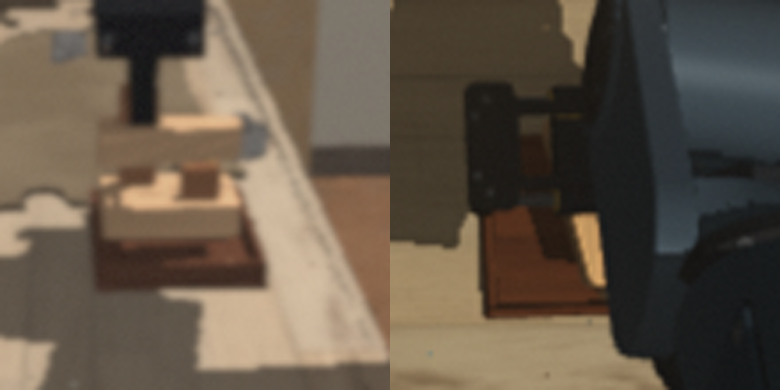

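The block is level. The handle sticks out about 5.5 mm on the +x side of the finger, so it was gripped off-centre along its length. I'll shift 5 mm in -x and lower.

Call:
{"fn": "carry_out", "kwargs": {
  "plan": [
    [0.05,5,0.5,0,0],
    [0.05,5,0.5,20,0],
    [0.05,5,0.5,40,0],
    [0.05,5,0.5,52,0],
    [0.05,5,0.5,60,0],
    [0.05,5,0.5,66,0],
    [0.05,5,0.5,71,0],
    [0.05,5,0.5,74,0],
    [0.05,5,0.5,75,0],
    [0.05,5,0.5,75,0],
    [0.05,5,0.5,75,0]
  ]
}}

```text
t: 14.0
tcp_pos: [0.5275, 0.0447, 0.05]
tcp_rot: [0.003, -0.006, 1.0, 0.002]
wrist_force: [-0.8, -0.4, -1.3]
width: 0.18
```

```bash
python3 go.py  0.5257,0.0445,0.048,3.157; python3 - <<'E'
from face import *
c=cam('side')[0]; face(c,.024,.045,.03,.085,.42,.62)
E
```

```text
t 14.0 pos [0.5275 0.0447 0.05  ] yaw -3.129 w 0.18 F [-0.8 -0.4 -1.3] j6 -1.72 tilt [0.005 0.003]
0.5257,0.0445,0.048,3.157 -> [ 1.8 -0.2  2. ] turn -0.003
n 325 x 0.4552 0.5645 slope 0.18 y@mid 0.0565 z 0.024 0.0449
178 17 0.4576 0.5502 0.0339 0.0365 dz/dx 0.08
179 33 0.4552 0.5642 0.0406 0.0364 dz/dx 0.049
180 40 0.4563 0.5643 0.0492 0.0369 dz/dx 0.049
181 40 0.457 0.5644 0.0544 0.036 dz/dx 0.038
182 40 0.4571 0.5644 0.0578 0.0345 dz/dx 0.039
183 40 0.4563 0.5644 0.0603 0.0326 dz/dx 0.074
184 40 0.4569 0.5645 0.0622 0.0304 dz/dx 0.089
185 34 0.4712 0.5622 0.0654 0.0289 dz/dx 0.107
186 24 0.4881 0.5622 0.0679 0.0272 dz/dx 0.099
187 14 0.5213 0.5622 0.0714 0.0259 dz/dx 0.098
188 3 0.5542 0.5623 0.0754 0.0249 dz/dx
```

Call:
{"fn": "carry_out", "kwargs": {
  "plan": [
    [0.05,1.5,0,1,0],
    [0.05,1.5,0,2,0],
    [0.05,1.5,0,2.3,0],
    [0.05,1.5,0,2.3,0]
  ]
}}

```text
t: 14.55
tcp_pos: [0.527, 0.0447, 0.0483]
tcp_rot: [0.004, -0.006, 1.0, 0.002]
wrist_force: [2.6, 1.2, 5.9]
width: 0.18
```

```bash
python3 go.py  0.5257,0.0445,0.048,3.157
```

```text
t 14.55 pos [0.527  0.0447 0.0483] yaw -3.13 w 0.18 F [2.6 1.2 5.9] j6 -1.72 tilt [0.008 0.003]
0.5257,0.0445,0.048,3.157 -> [ 1.3 -0.2  0.3] turn -0.003
```

Call:
{"fn": "carry_out", "kwargs": {
  "plan": [
    [0.4,0,0,0,0],
    [0.4,0,0,0,0],
    [0.4,0,0,-10,0],
    [0.4,0,0,-40,0],
    [0.5,0,0,-80,0],
    [0.5,30,50,-90,-0.1],
    [0.5,30,110,-90,-0.2],
    [0.5,30,170,-90,-0.25],
    [0.5,30,230,-90,-0.25],
    [0.5,30,280,-90,-0.25],
    [0.5,30,330,-90,-0.25],
    [0.5,30,330,-90,-0.25]
  ]
}}

```text
t: 16.05
tcp_pos: [0.4918, 0.3774, 0.1395]
tcp_rot: [0.005, -0.133, 0.991, 0.002]
wrist_force: [-1.0, -0.2, -0.7]
width: 0.5
```

```bash
python3 go.py  0.495,0.4328,0.12,3.413 0.495,0.4328,0.041,3.413; python3 - <<'E'
from meas import *
pi=np.pi
c=cam('top'); cv2.imwrite('pics/t4.png',cv2.resize(c[0]['img'][190:280,350:450],None,fx=6,fy=6,interpolation=cv2.INTER_CUBIC))
run(0,dict(s2=([.4848,.0065,pi+.016],.007),s3=([.532,.0445,.015],.007)),None,('top','side'))
E
```

```text
t 16.05 pos [0.4918 0.3774 0.1395] yaw -2.875 w 0.5 F [-1.  -0.2 -0.7] j6 -1.36 tilt [0.009 0.005]
0.495,0.4328,0.12,3.413 -> [-17.5  52.6  19.8] turn -0.005
0.495,0.4328,0.041,3.413 -> [-16.7  52.4  98.8] turn -0.005
top s2 [0.4846 0.0072 3.1542] 6.44
top s3 [0.5327 0.0448 0.0071] 6.2
side s2 [0.4857 0.0095 3.1666] 9.69
side s3 [0.5329 0.0463 0.0346] 5.69
```

View pics/t4.png

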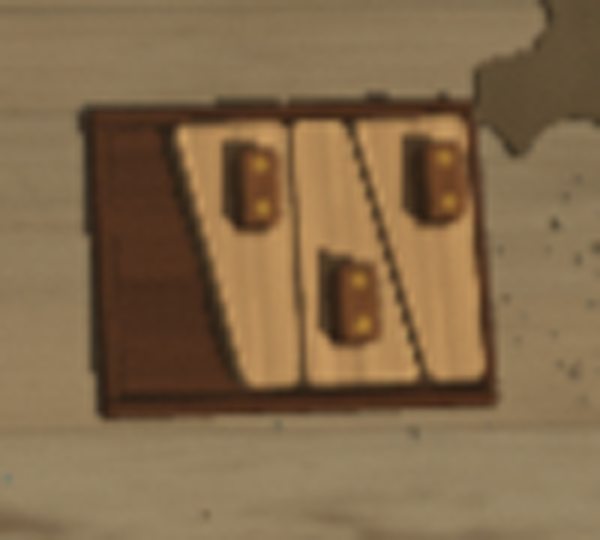

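The tray now holds three neatly seated blocks (handles at (435,180), (355,300) and (250,185)), with slot 4 free on the left. Next is block Q.

Call:
{"fn": "carry_out", "kwargs": {
  "plan": [
    [0.6,-17,52.5,5,0],
    [0.6,-17,52.5,20,0],
    [0.6,-17,52.5,45,0],
    [0.6,-17,52.5,70,0],
    [0.6,-17,52.5,90,0],
    [0.6,-17,52.5,99,0],
    [0.6,-17,52.5,99,0],
    [0.6,-17,52.5,99,0]
  ]
}}

```text
t: 17.2
tcp_pos: [0.4958, 0.4286, 0.041]
tcp_rot: [0.004, -0.131, 0.991, 0.001]
wrist_force: [1.2, 0.2, -0.3]
width: 0.601
```

```bash
python3 go.py  0.495,0.4328,0.041,3.413
```

```text
t 17.2 pos [0.4958 0.4286 0.041 ] yaw -2.88 w 0.601 F [ 1.2  0.2 -0.3] j6 -1.29 tilt [0.008 0.003]
0.495,0.4328,0.041,3.413 -> [-0.3  4.3 -0. ] turn -0.009
```

Call:
{"fn": "carry_out", "kwargs": {
  "plan": [
    [0.6,0,4.3,0,-0.01],
    [0.6,0,4.3,0,-0.01],
    [0.3,0,4.3,0,-0.01],
    [0.1,0,4.3,0,-0.01],
    [0.05,0,4.3,0,-0.01],
    [0.05,0,4.3,0,-0.01],
    [0.05,0,4.3,0,-0.01],
    [0.05,0,4.3,0,-0.01]
  ]
}}

```text
t: 18.2
tcp_pos: [0.4947, 0.4328, 0.0409]
tcp_rot: [0.004, -0.136, 0.991, 0.001]
wrist_force: [-0.5, 0.3, -0.6]
width: 0.182
```

```bash
python3 go.py  0.483,0.0808,0.16,3.157
```

```text
t 18.2 pos [0.4947 0.4328 0.0409] yaw -2.87 w 0.182 F [-0.5  0.3 -0.6] j6 -1.29 tilt [0.008 0.003]
0.483,0.0808,0.16,3.157 -> [ 104.8 -335.8 -120.2] turn 0.257
```

Call:
{"fn": "carry_out", "kwargs": {
  "plan": [
    [0.05,0,0,-20,0],
    [0.05,0,0,-60,0],
    [0.05,0,0,-90,0],
    [0.05,15,-50,-100,0.04],
    [0.05,35,-110,-100,0.08],
    [0.05,55,-170,-100,0.13],
    [0.05,75,-230,-100,0.18],
    [0.05,90,-290,-100,0.22],
    [0.05,105,-336,-100,0.257],
    [0.05,105,-336,-90,0.257],
    [0.05,105,-336,-80,0.257],
    [0.05,105,-336,-80,0.257]
  ]
}}

```text
t: 19.7
tcp_pos: [0.4824, 0.0819, 0.1191]
tcp_rot: [0.003, -0.008, 1.0, 0.002]
wrist_force: [1.1, -0.2, -1.6]
width: 0.182
```

```bash
python3 go.py  0.483,0.0808,0.12,3.157; python3 - <<'E'
from face import *
c=cam('side')[0]; face(c,.075,.125,.03,.13,.40,.62)
E
```

```text
t 19.7 pos [0.4824 0.0819 0.1191] yaw -3.125 w 0.182 F [ 1.1 -0.2 -1.6] j6 -1.65 tilt [0.006 0.003]
0.483,0.0808,0.12,3.157 -> [-0.6 -1.2 -0.9] turn 0.002
n 642 x 0.4516 0.562 slope 0.027 y@mid 0.0968 z 0.077 0.125
154 4 0.4673 0.4979 0.089 0.1241 dz/dx 
155 10 0.4672 0.4978 0.0946 0.1232 dz/dx -0.016
156 13 0.4669 0.4978 0.0958 0.121 dz/dx 0.047
157 16 0.4552 0.4977 0.0873 0.1154 dz/dx 0.361
158 17 0.4537 0.4976 0.0867 0.1125 dz/dx 0.29
159 28 0.4547 0.5251 0.0824 0.1086 dz/dx -0.053
160 39 0.4529 0.5515 0.0848 0.1068 dz/dx -0.037
161 42 0.4541 0.5593 0.0901 0.106 dz/dx -0.021
162 44 0.4518 0.5619 0.0951 0.105 dz/dx -0.005
163 44 0.4522 0.5619 0.0997 0.104 dz/dx 0.01
164 44 0.452 0.562 0.1003 0.1015 dz/dx 0.016
165 44 0.4516 0.5619 0.1003 0.0988 dz/dx 0.015
166 44 0.452 0.5619 0.1001 0.096 dz/dx 0.011
167 42 0.4546 0.5597 0.1008 0.0935 dz/dx 0.019
168 42 0.4544 0.5598 0.1009 0.0909 dz/dx 0.023
169 41 0.4544 0.5598 0.1007 0.0881 dz/dx 0.02
170 42 0.4543 0.5598 0.1011 0.0855 dz/dx 0.023
171 42 0.4537 0.5598 0.1007 0.0826 dz/dx 0.022
172 41 0.4565 0.5598 0.1006 0.0798 dz/dx 0.029
173 3 0.5494 0.5546 0.0991 0.0772 dz/dx
```

Call:
{"fn": "carry_out", "kwargs": {
  "plan": [
    [0.05,0,-1.2,15,0],
    [0.05,0,-1.2,30,0],
    [0.05,0,-1.2,43,0],
    [0.05,0,-1.2,48,0],
    [0.05,0,-1.2,48,0],
    [0.05,0,-1.2,48,0]
  ]
}}

```text
t: 20.5
tcp_pos: [0.4834, 0.0809, 0.0717]
tcp_rot: [0.004, -0.009, 1.0, 0.001]
wrist_force: [-0.3, 0.3, -0.8]
width: 0.18
```

```bash
python3 go.py  0.483,0.0808,0.0485,3.157
```

```text
t 20.5 pos [0.4834 0.0809 0.0717] yaw -3.124 w 0.18 F [-0.3  0.3 -0.8] j6 -1.66 tilt [0.007 0.003]
0.483,0.0808,0.0485,3.157 -> [ 0.5 -0.2 23.2] turn 0.002
```

Call:
{"fn": "carry_out", "kwargs": {
  "plan": [
    [0.05,0.5,0,4,0],
    [0.05,0.5,0,8,0],
    [0.05,0.5,0,12,0],
    [0.05,0.5,0,16,0],
    [0.05,0.5,0,20,0],
    [0.05,0.5,0,22,0],
    [0.05,0.5,0,23,0],
    [0.05,0.5,0,23,0]
  ]
}}

```text
t: 21.5
tcp_pos: [0.483, 0.0809, 0.0486]
tcp_rot: [0.004, -0.009, 1.0, 0.001]
wrist_force: [-0.6, -0.0, -2.5]
width: 0.178
```

```bash
python3 go.py  0.483,0.0808,0.048,3.157;python3 - <<'E'
from face import *
c=cam('side')[0]; face(c,.026,.045,.06,.13,.40,.62)
E
```

```text
t 21.5 pos [0.483  0.0809 0.0486] yaw -3.124 w 0.178 F [-0.6 -0.  -2.5] j6 -1.66 tilt [0.007 0.003]
0.483,0.0808,0.048,3.157 -> [ 0.  -0.1  0.6] turn 0.002
n 343 x 0.4528 0.5625 slope -0.058 y@mid 0.0898 z 0.026 0.0449
182 1 0.461 0.461 0.0604 0.0348 dz/dx 
183 31 0.4528 0.5619 0.0662 0.035 dz/dx -0.032
184 38 0.4545 0.5621 0.0766 0.0364 dz/dx -0.058
185 40 0.4553 0.5622 0.0832 0.0362 dz/dx -0.044
186 42 0.4529 0.5623 0.0882 0.0354 dz/dx -0.023
187 42 0.4539 0.5624 0.093 0.0346 dz/dx -0.002
188 42 0.4543 0.5625 0.0979 0.0338 dz/dx 0.013
189 42 0.4546 0.5625 0.1 0.0319 dz/dx 0.02
190 41 0.454 0.5601 0.1001 0.029 dz/dx 0.023
191 24 0.4783 0.56 0.1009 0.0268 dz/dx 0.011
```

Call:
{"fn": "carry_out", "kwargs": {
  "plan": [
    [0.05,0,0,0.8,0],
    [0.05,0,0,0.8,0],
    [0.4,0,0,0,0],
    [0.4,0,0,0,0],
    [0.4,0,0,-20,0],
    [0.4,0,0,-60,0],
    [0.4,0,0,-110,0],
    [0.4,-10,60,-130,0],
    [0.4,-10,120,-130,0],
    [0.4,-10,180,-130,0],
    [0.4,-10,240,-130,0],
    [0.4,-10,240,-130,0]
  ]
}}

```text
t: 23.05
tcp_pos: [0.4873, 0.3248, 0.1796]
tcp_rot: [0.004, -0.012, 1.0, 0.002]
wrist_force: [0.4, -0.8, -0.4]
width: 0.401
```

```bash
python3 go.py; python3 - <<'E'
from meas import *
c=cam('top'); s=cam('side'); W=cloud(*c)
a=cv2.resize(c[0]['img'][190:280,350:440],(390,390),interpolation=cv2.INTER_CUBIC);b=cv2.resize(s[0]['img'][140:220,290:370],(390,390),interpolation=cv2.INTER_CUBIC)
cv2.imwrite('pics/t5.png',np.hstack([a,b]))
T=np.array([.508,.025]);ps=dict(home=(.534,-.03,.02),s2=(.4846,.0072,3.154),s3=(.532,.0447,.015),s4=(.483,.081,3.158))
for n,p in ps.items():
    d=np.hypot(W[...,0]-p[0],W[...,1]-p[1]); m=(d<.02)&(W[...,2]>.058)&(W[...,2]<.075); P=W[m]
    x,y=loc(W[...,0],W[...,1],p); f=(x<.026)&(x>-.074)&(y>-.013)&(y<.022-(.031-x)*.218)&~((abs(x)<.022)&(abs(y)<.016))&(W[...,2]>.02)&(W[...,2]<.05)
    A=np.c_[x[f],y[f],np.ones(f.sum())]; k=np.linalg.lstsq(A,W[f][:,2],rcond=None)[0]
    print(n,'handle',P[:,:2].mean(0).round(4),'rel',(P[:,:2].mean(0)-T).round(4),'ztop',np.median(P[:,2]).round(4),'body tilt/z',k.round(3),f.sum())
E
```

```text
t 23.05 pos [0.4873 0.3248 0.1796] yaw -3.118 w 0.401 F [ 0.4 -0.8 -0.4] j6 -1.2 tilt [0.009 0.005]
home handle [ 0.5339 -0.0292] rel [ 0.0259 -0.0542] ztop 0.0631 body tilt/z [ 0.001 -0.007  0.034] 176
s2 handle [0.4838 0.0079] rel [-0.0242 -0.0171] ztop 0.0633 body tilt/z [ 0.005 -0.022  0.034] 176
s3 handle [0.532  0.0455] rel [0.024  0.0205] ztop 0.0633 body tilt/z [-0.007  0.016  0.033] 183
s4 handle [0.4832 0.0815] rel [-0.0248  0.0565] ztop 0.0632 body tilt/z [-0.006 -0.007  0.033] 171
```

View pics/t5.png

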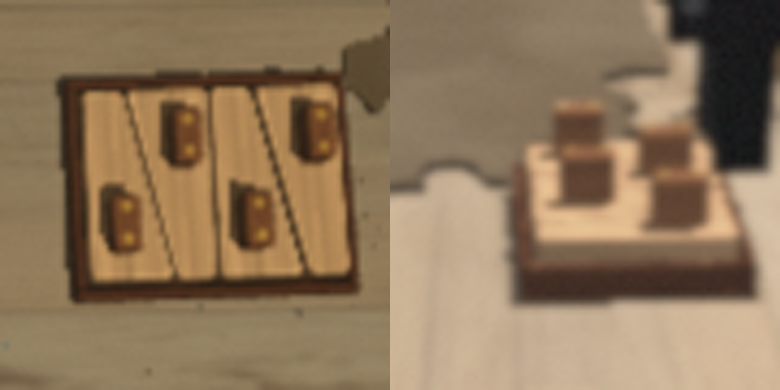

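All four blocks lie flat inside the walls. The handles, at (315,130), (255,215), (180,135) and (122,222), alternate as they should. The gripper is clear, so I'm handing in.

```bash
python3 -c "
from cell import r
print(r.job_done())"
```

```text
the job is handed in; nothing more can be done
None
```

All three loose blocks are back in the tray beside the fourth, head to tail with handles up. I handed the job in at about 23 s of the 69 s allowed; no verdict is reported.

**Last checks:**
- **Height and tilt:** All handle tops read within 0.2 mm of each other, at about 63 mm. Body tops read 33–34 mm against 35 mm expected, and fitted tilts were at most about 0.02 rad, which is within the depth noise.
- **Position:** Handle centres relative to my tray estimate, in mm (x, y), were (+26, -54), (-24, -17), (+24, +20) and (-25, +56). All are within the limits of 36 and 66 mm.
- **Gripper:** It stood clear, with no contact force at the end.
- **Stamp and jar:** The arm was never commanded near them, but I did not measure them again at the end.

**What disagreed:**
- **Off-centre grip:** The block that went into the third place was held about 5 mm off-centre along its handle. I saw this in the side camera before lowering and corrected it.
- **Cameras:** The side camera read about 1 mm further in y than the top camera. Some of its fits of the blocks in the tray were poor while the arm or neighbouring blocks hid part of them, so I relied on the top view there.

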